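# Bring the macro camera up to the specimen

## Task

Bring the camera of the macro stand up to the specimen: swing the lever of the eccentric lock all the way out so that the lock lets go of the slide, then push the camera slide fully forward against its stop by the upright plate at its back, and swing the lever back in until the slide is firmly locked again. Only push with the fingertips or the outside of the fingers: take nothing between the fingers, do not touch the camera or its lens, and leave the things lying around the stand where they are.

Things in the scene. Friction and masses are not known exactly. Their poses are not given: they have to be found in the camera images.
- stand: Macro camera stand, fixed on the bench: aluminium base plate (x -170 to 190, y -65 to 65 mm, top 20 mm up), rails, stop block, lock bracket (x -55 to 35, y 60 to 145 mm) and at the far end an upright holder with glass slide and light panel, up to 120 mm high. Origin on the bench under the slide's path; x: the slide's forward direction (to the specimen); y: left, to the lock lever's side; z up.
- camera_slide (a joint): How far the camera slide stands forward on its rails, in m: 0 fully back, 0.08 against its stop. Carriage plate 130 x 90 mm, top 38 mm above the bench, camera on it. It drags with 2 to 4 N when the lock is released and stays where it is left; the closed lock holds it against more than 20 N.
- push_plate (a point): Middle of the rear face of the upright aluminium plate at the back of the camera slide, 60 mm above the bench. The face is 50 mm wide (along y), from 30 to 80 mm above the bench; the plate is 4 mm thick. Axes as the stand's: it is pushed along +x, from behind. The camera begins 35 mm in front of this face.
- lock_lever (a joint): Angle of the eccentric lock's lever in rad, about an upright axis, counter-clockwise from above. 0: lever points square away from the slide (stand's +y), cam at its low point, slide free; end of swing. Growing values swing it to the rear (1.57: stand's -x): it bites from about 1.15 and holds firmly from 1.4; 1.7 is the other end. It stays where it is left; the knob takes 4 to 8 N.
- lock_pivot (a point): Point on the axis of the lock lever, 62 mm above the bench, at the stand's x -10 mm, y 100 mm.
- lever_knob (a point): Centre of the black upright grip knob at the end of the lock lever: 75 mm from the lever's axis, 63 mm above the bench; the knob is a slightly tapered round peg 13 to 19 mm thick, from 46 to 80 mm above the bench, standing on the flat lever (11 mm wide, 41 to 48 mm above the bench).
- camera_mid (a point): Centre of the grey box camera that rides on the slide, its lens pointing forward; neither is to be touched. This point is 74 mm above the bench and 61 mm in front of the push plate's rear face. Body 52 x 46 x 44 mm (26 mm to front and rear of the point, 23 mm to either side, top 96 mm above the bench); lens 40 mm in diameter, out to 79 mm in front of the point.
- dropper_bottle: Amber dropper bottle, 32 mm in diameter, 72 mm high, standing loose on the bench; origin under its centre. Not part of the job.
- petri_dish: Clear petri dish, 60 mm in diameter, 15 mm high, loose; origin under its centre. Not part of the job.
- lens_cap: Black lens cap, 43 mm in diameter, 11 mm high, loose; origin under its centre. Not part of the job.
- slide_box: Blue box for microscope slides, 99 x 84 x 32 mm, loose; origin under its centre. Not part of the job.

How it is judged:
By the outcome, as a careful person would: the job done as asked, in the order asked, and still so for the second after the job is handed in, with the robot touching nothing.
It also fails if it takes over 70 s, if anything falls off the work surface, if the arm or the gripper's body presses on something with over 40 N, if the wrist force passes 120 N, or if a joint passes its speed limit or range.

## Robot

A 6-joint arm with a two-finger parallel gripper is mounted at the origin on the work surface. World frame = base frame: x ahead of the robot, y to its left, z up, the work surface at z = 0. Lengths are in mm, angles in rad, forces in N, time in s.
With the tool pointing down it reaches from about 325 to 900 mm from the base axis. Payload 6.1 kg.
Tool frame: the origin (TCP) lies on the centre line of the jaws, within the pads' length; the fingertips stand 22 mm ahead of it and the grasp point (between the pads) lies 3 mm ahead of it; z points along the fingers, y is the line along which they close (so a half turn about z gives the same grasp; the last joint's range is limited). The gripper opens to 85 mm and grips with 20 to 120 N. Pads are 22 mm wide; open, the fingers measure 114 mm over their backs; the gripper's body (76 mm by 85 mm) begins 54 mm behind the grasp point. The pads swing forward as they close: fully open they stand 13 mm farther back than shut.
Start: joints at [1.127, 0.22, 1.526, -0, 1.395, -0.126], TCP at [195.297, 593.696, 253.3] pointing down, gripper open.
Joint ranges: [-2.98, 2.98], [-0.91, 2.08], [0.09, 2.57], [-1.24, 4.39], [0.2, 2.65], [-2.68, 2.68]. Speed limits (rad/s): [2.57, 2.57, 3.01, 3.14, 3.14, 3.14].

## Interface

Orientations are given as a unit quaternion [x, y, z, w].
In Python, from cell import manip gives the robot as it stands.
- The arm moves only by the shell command python3 -m pendant 'ROWS' [OPENING] [FORCE]. ROWS is JSON, a list of rows, each a list of 2 entries, a list of its own where there are three numbers: the shift along the tool's x, y, z in m, then the turn about the tool's z in degrees. A call has exactly 5 rows; each row is the pose to reach, as a shift and turn from the pose commanded when the call began, along the tool's axes at that moment; what a row does not reach only later rows make up. A row lasts 1/8 s, in which the tool goes at most 62.5 mm and 10.7 degrees, less where a joint would pass 70% of its speed; a pose out of reach is approached as far as the arm can. A call with a gripper value outside its range is refused whole. OPENING is the closure, from 0 (fully open) to 1 (shut), set as the call begins (- or left out, the last holds). The fingers move at their own pace and stop on an object; FORCE is the grip in N (left out, the last holds). Time passes only in rows, so rows that repeat a pose let the fingers close, or fill a call up. It gives the time, the measured TCP pose, the force, the opening and the grip force at its end, in the units of the state.
- manip.observe(): the state, without advancing time (a new reading comes with each control period).
- manip.read_camera(name): name is "side" or "top"; returns a dict with "image" (400x640x3 uint8, red, green, blue), "fov_y" (degrees; the focal length in pixels is half the picture's height over the tangent of half this angle, whatever the lens; pixels are square), "cx", "cy" (the principal point, pixels), "k1" (the pictures are not rectified: a ray, as slopes to the right and down, at radius r is drawn at 1 + k1 r^2 times it, then the intrinsics apply), "camera_from_world" (4x4, takes a point from world to camera coordinates). Camera axes: x right, y down, z forward; pixel columns grow to the right and rows downward; lengths in mm; the calibration is good to about 2 mm. A picture is of the moment at which its call begins. There is no depth.
- manip.job_done(): hands the job in; it is judged then, once.
Trained networks look in the newest picture that a camera, given by its name, has taken for a name from the list of things; names that differ only in an ending like _2 or _b are one class to them, and where a whole thing is asked for, a point or a joint stands for the part that bears it (a point fixed in the world has none). Each returns a list of dicts, best first, with "confidence" (0 to 1); they miss things now and then, are a little off and sometimes report something else, mostly with a low value. They report only what shows in the picture. A call takes as long as a camera call.
- manip.spot_in(camera, label): "bbox" ([left, top, width, height] in pixels, round what is visible of it).
- manip.trace(camera, label): "mask" (400x640 bool, what is visible of it) and "bbox" ([left, top, width, height] in pixels, round what is visible of it).
The state is a dict: "clock": time; "joints": joint angles; "joint_velocities": joint speeds; "tau": joint torques, N m; "tool_pos": TCP position; "ee_rot": TCP orientation; "force": force on the tool from outside, world axes, zero at the start; "torque": the same for the moment, N m; "width": finger opening in mm; "grasp_force": force on a finger pad.
Only numpy, scipy, OpenCV 4.12 (cv2) and the standard library are available. Lean on these libraries where they do the work, as an engineer would, in place of code of your own. Each camera call takes 0.05 s, during which the arm holds its last target. There are 200 camera calls.

## Working session

There is one attempt and no reset: what is moved stays moved. The work goes in short steps, Python scripts to look and compute and a shell command to move; the robot and the scene stay as the last step left them, time stands still between calls to the robot, and variables do not carry over. Pictures are saved under pics/ and viewed, at most 10 in all, crops included, and the job is handed in when it is done.

```bash
mkdir -p pics; cat > h.py <<'E'
import numpy as np,cv2
from cell import manip
def cam(n):
    d=manip.read_camera(n);h,w=d["image"].shape[:2];f=h/2/np.tan(np.radians(d["fov_y"])/2)
    d["f"]=f;return d
def save(d,name,s=1.25):
    im=cv2.cvtColor(d["image"],cv2.COLOR_RGB2BGR);cv2.imwrite("pics/"+name,cv2.resize(im,None,fx=s,fy=s))
def proj(d,P):
    M=d["camera_from_world"];P=np.atleast_2d(P);c=P@M[:3,:3].T+M[:3,3];s=c[:,:2]/c[:,2:]
    s=s*(1+d["k1"]*(s**2).sum(1,keepdims=True));return s*d["f"]+[d["cx"],d["cy"]]
def ray(d,uv):
    q=(np.array(uv,float)-[d["cx"],d["cy"]])/d["f"];s=q.copy()
    for _ in range(30): s=q/(1+d["k1"]*(s@s))
    M=np.array(d["camera_from_world"]);R=M[:3,:3];o=-R.T@M[:3,3];v=R.T@np.array([*s,1]);return o,v/np.linalg.norm(v)
def atz(d,uv,z):
    o,v=ray(d,uv);return o+v*(z-o[2])/v[2]
def tri(d1,p1,d2,p2):
    A=0;b=0;rs=[ray(d1,p1),ray(d2,p2)]
    for o,v in rs:
        Q=np.eye(3)-np.outer(v,v);A=A+Q;b=b+Q@o
    X=np.linalg.solve(A,b);return X,[np.linalg.norm(np.cross(X-o,v)) for o,v in rs]
E
python3 - <<'E'
from h import *
o=manip.observe();print(o)
for n in("top","side"):
    d=cam(n);d["camera_from_world"]=np.array(d["camera_from_world"]);save(d,n+"0.png")
    o_,v=ray(d,(d["cx"],d["cy"]));print(n,o_,v,d["f"],d["k1"])
    for l in("stand","camera_slide","push_plate","lock_lever","lock_pivot","lever_knob","camera_mid","dropper_bottle","petri_dish","lens_cap","slide_box"):
        try: print(l,[(np.round(r["bbox"]),round(r["confidence"],2)) for r in manip.spot_in(n,l)[:2]])
        except Exception as e: print(l,e)
E
```

```text
{'clock': 0.0, 'joints': array([ 1.12687734e+00,  2.21242618e-01,  1.52763228e+00,  4.76008319e-06,
        1.39470803e+00, -1.26114130e-01]), 'joint_velocities': array([ 0.00081592,  0.0001505 ,  0.00014969,  0.00109433, -0.00102386,
       -0.00112106]), 'tau': array([ 8.42685386e-04, -4.96867168e+01, -3.89415872e+01, -1.44144724e-04,
        1.04466584e-02,  8.14277286e-06]), 'tool_pos': array([195.06300077, 593.17534836, 252.17778664]), 'ee_rot': array([ 1.58234894e-01,  9.87400997e-01, -9.54334498e-04, -2.82055195e-04]), 'force': array([-0.54738192,  0.13698678, -0.65262008]), 'torque': array([ 0.01673024, -0.00336915,  0.01944451]), 'grasp_force': 0.0, 'width': 85.37003627387324}
top [506.83160432  -1.03214328 797.75557879] [ 0.14324697 -0.02216953 -0.98943864] 396.4391820330399 -0.04372870080080186
stand [(array([221., 102., 121., 200.]), 0.64)]
camera_slide [(array([272., 195.,  56.,  79.]), 0.9), (array([331., 140.,  28.,  31.]), 0.58)]
push_plate [(array([270., 193.,  55.,  78.]), 0.82)]
lock_lever [(array([236., 213.,  20.,  54.]), 0.6)]
lock_pivot [(array([221., 106., 121
[... 505 characters left out ...]
514.4137471798102 0.04816166703115162
stand [(array([299., 269.,  72.,  64.]), 0.74), (array([212., 134., 166., 154.]), 0.61)]
camera_slide [(array([238., 185.,  80.,  72.]), 0.91)]
push_plate [(array([240., 185.,  80.,  73.]), 0.94)]
lock_lever [(array([224., 187.,  44.,  24.]), 0.63)]
lock_pivot [(array([215., 134., 164., 151.]), 0.77), (array([238., 183.,  82.,  74.]), 0.38)]
lever_knob [(array([227., 188.,  43.,  23.]), 0.73)]
camera_mid [(array([239., 184.,  83.,  74.]), 0.71)]
dropper_bottle [(array([251., 140.,  19.,  32.]), 0.94)]
petri_dish [(array([362., 212.,  29.,  28.]), 0.68)]
lens_cap [(array([336., 244.,  23.,  17.]), 0.73)]
slide_box [(array([296., 264.,  77.,  70.]), 0.87)]
```

```bash
python3 - <<'E'
import cv2
a=cv2.imread("pics/top0.png");a=cv2.resize(a,(640,400),interpolation=cv2.INTER_AREA)
from h import *
for n,(x,y,w,h) in {"top":(170,90,266,200+20),"side":(190,120,266,220)}.items():
    im=cv2.cvtColor(cam(n)["image"],cv2.COLOR_RGB2BGR)[y:y+h,x:x+w]
    cv2.imwrite(f"pics/{n}_c.png",cv2.resize(im,None,fx=2.7,fy=2.7,interpolation=cv2.INTER_CUBIC))
E
```

```text
(no output)
```

View pics/top_c.png

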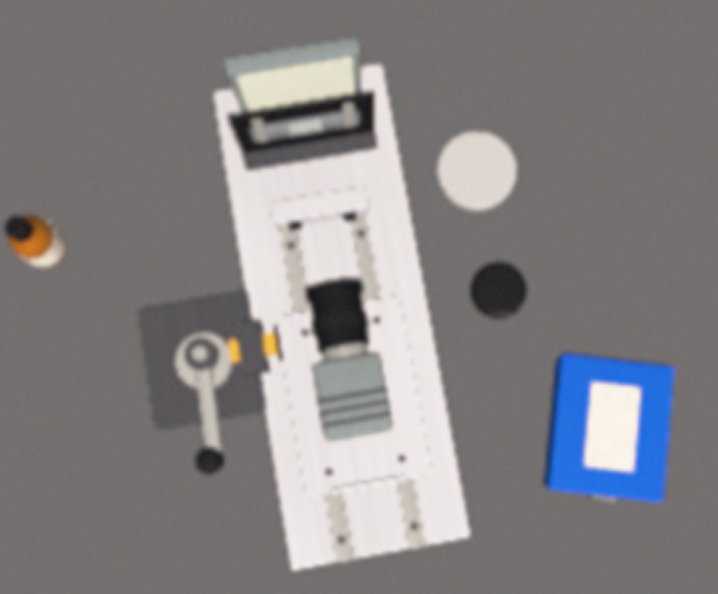

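View pics/side_c.png

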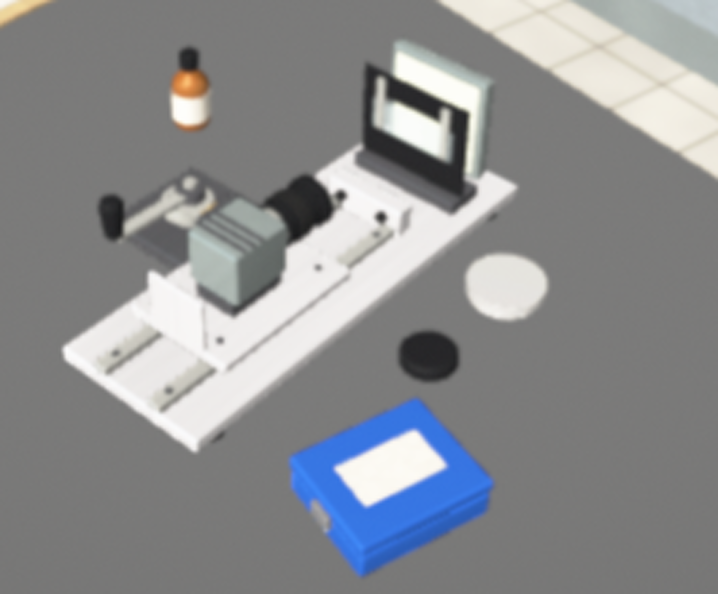

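Top view shows the stand with forward pointing up and slightly left. The knob is at crop (209,461), the pivot at (203,354), and the base corners at (292,570), (469,536), (214,92) and (383,66). In the side view the knob is at (112,217) and the push plate spans (150,275) to (207,345). I'll fit the stand pose from the corners in both views.

```bash
cat > fit.py <<'E'
from h import *
from scipy.optimize import least_squares
T=cam("top");S=cam("side")
for d in(T,S): d["camera_from_world"]=np.array(d["camera_from_world"])
t=lambda x,y:(170+x/2.7,90+y/2.7); s=lambda x,y:(190+x/2.7,120+y/2.7)
L=[(-170,65,20),(-170,-65,20),(190,65,20),(190,-65,20),(-10,100,62)]
obs=[(T,0,t(292,570)),(T,1,t(469,536)),(T,2,t(214,92)),(T,3,t(383,66)),(S,0,s(65,350)),(S,1,s(198,450)),(S,3,s(517,187))]
def W(p,P):
    c,n=np.cos(p[2]),np.sin(p[2]);P=np.atleast_2d(np.array(P,float));return np.c_[p[0]+c*P[:,0]-n*P[:,1],p[1]+n*P[:,0]+c*P[:,1],P[:,2]]
r=lambda p:np.concatenate([proj(d,W(p,L[i]))[0]-o for d,i,o in obs])
f=least_squares(r,[500,100,0.1]);p=f.x
print("pose",p,"res",np.round(f.fun,1))
def loc(X):
    c,n=np.cos(p[2]),np.sin(p[2]);x,y=X[0]-p[0],X[1]-p[1];return np.array([c*x+n*y,-n*x+c*y,X[2]])
k=tri(T,t(209,461),S,s(112,200));print("knob top",k,loc(k[0]))
kz=atz(T,t(209,461),80);print(kz,loc(kz))
pv=W(p,L[4])[0];print("pivot",pv,proj(T,pv),t(203,354))
# push plate corners, side view: top-left(rear) / right-top / right-bottom
for q in[(150,275),(205,312)]:
    X=atz(S,s(*q),80);print("plate top",X,loc(X))
X=tri(T,t(300,492),S,s(140,310));print("carriage rear-left",X,loc(X[0]))
for z,q in[(96,(320,438)),(96,(390,430))]:
    X=atz(T,t(*q),z);print("cam rear top",loc(X))
for l in["dropper_bottle","petri_dish","lens_cap","slide_box"]:
    bt=manip.spot_in("side",l)[0]["bbox"];X=atz(S,(bt[0]+bt[2]/2,bt[1]+bt[3]*.8),0);print(l,X,loc(X))
E
python3 fit.py
```

```text
pose [6.11828341e+02 2.58648743e+01 2.10241069e-01] res [ 1.   0.2  1.9  0.2  0.2 -0.3  0.2 -1.3 -1.6 -0.4 -1.  -2.1 -0.1 -0.4]
knob top (array([508.49307543, 108.79623476,  79.31808309]), [np.float64(1.2216439568977848), np.float64(1.2216439568977775)]) [-83.75247238 102.67088643  79.31808309]
[507.4381406  109.31555307  80.        ] [-84.67579874 103.39893002  80.        ]
pivot [581.17896749 121.57598096  62.        ] [[244.32422858 220.62205831]] (245.18518518518516, 221.11111111111111)
plate top [488.85341002  23.06400771  80.        ] [-120.8516291    22.92514182   80.        ]
plate top [498.57798142 -28.61865836  80.        ] [-122.12713508  -29.64898057   80.        ]
carriage rear-left (array([489.99699923,  50.46568333,  26.72192601]), [np.float64(2.9152858548854264), np.float64(2.9152858548854077)]) [-114.01461003   49.48478778   26.72192601]
cam rear top [-83.58324615  27.74804592  96.        ]
cam rear top [-86.74880177 -17.99550004  96.        ]
dropper_bottle [665.6104071 257.7124091   0.       ] [100.98339542 215.51831456   0.        ]
petri_dish [554.63310749 -39.91578026   0.        ] [-69.66396779 -52.39580892   0.        ]
lens_cap [ 629.14632096 -100.69522267    0.        ] [  -9.47589438 -127.38751126    0.        ]
slide_box [ 518.85006382 -199.78691351    0.        ] [-138.02350427 -201.27891485    0.        ]
```

```bash
python3 -m pendant '[[[0,0,0],-10],[[0,0,0],-20],[[0,0,0],-30.3],[[0,0,0],-30.3],[[0,0,0],-30.3]]' 1 40
python3 -m pendant '[[[-0.02,-0.06,0],0],[[-0.04,-0.12,0],0],[[-0.06,-0.18,0],0],[[-0.08,-0.24,0],0],[[-0.1,-0.29,0],0]]'
python3 -m pendant '[[[-0.02,-0.06,0],0],[[-0.04,-0.12,0],0],[[-0.06,-0.18,0],0],[[-0.08,-0.24,0],0],[[-0.1,-0.29,0],0]]'
cat > st.py <<'E'
from h import *
from scipy.spatial.transform import Rotation as R
p=[611.83,25.86,.21024]
def st():
    o=manip.observe();X=o["tool_pos"];c,n=np.cos(p[2]),np.sin(p[2]);x,y=X[0]-p[0],X[1]-p[1]
    q=R.from_quat(o["ee_rot"]).as_matrix();F=o["force"]
    print("t",o["clock"],"stand",np.round([c*x+n*y,-n*x+c*y,X[2]],1),"tool y deg",np.degrees(np.arctan2(q[1,1],q[0,1])),"F",np.round([c*F[0]+n*F[1],-n*F[0]+c*F[1],F[2]],1),"w",o["width"])
if __name__=="__main__": st()
E
python3 st.py
```

```text
clock: 2.22
tool_pos: [195.3, 593.7, 253.3]
ee_rot: [-0.104, 0.995, -0.0, -0.0]
force: [0.2, 0.1, 0.2]
width: 0.0
grasp_force: 0.0
clock: 2.85
tool_pos: [354.5, 329.3, 253.6]
ee_rot: [-0.104, 0.995, 0.0, 0.0]
force: [0.0, -0.3, 0.9]
width: -0.2
grasp_force: 0.0
clock: 3.48
tool_pos: [513.3, 66.3, 253.7]
ee_rot: [-0.104, 0.995, -0.0, 0.001]
force: [1.5, 0.1, 0.8]
width: 0.3
grasp_force: 0.0
t 3.475 stand [-88.   60.1 253.7] tool y deg 101.88441222543155 F [ 1.4 -0.2  0.8] w 0.3444069312591764
```

```bash
python3 -m pendant '[[[0,0.006,0.04],0],[[0,0.006,0.08],0],[[0,0.006,0.12],0],[[0,0.006,0.15],0],[[0,0.006,0.17],0]]' >/dev/null
python3 st.py; python3 - <<'E'
from h import *
o=[]
for n,(x,y,w,h) in {"top":(200,170,130,150),"side":(190,120,130,150)}.items():
    im=cv2.cvtColor(cam(n)["image"],cv2.COLOR_RGB2BGR)[y:y+h,x:x+w]
    o.append(cv2.resize(im,None,fx=3,fy=3,interpolation=cv2.INTER_CUBIC))
cv2.imwrite("pics/a1.png",np.hstack(o))
E
```

```text
t 4.1 stand [-89.2  68.6  81.6] tool y deg 101.92478535281597 F [0.7 0.5 0.1] w 0.1406406237177017
```

View pics/a1.png

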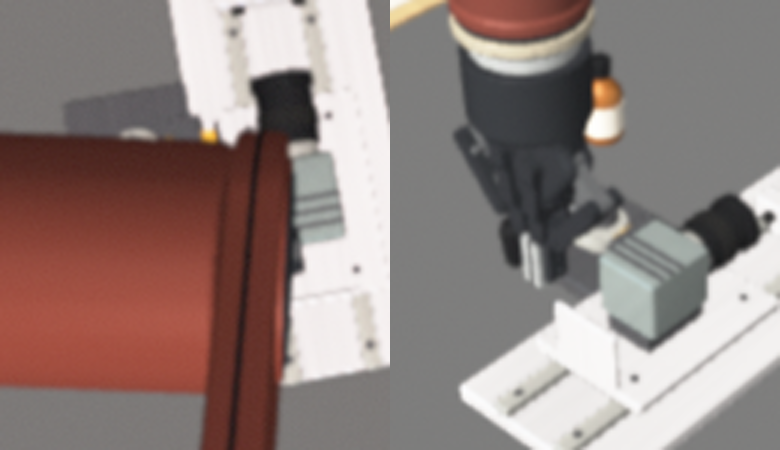

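The side view shows the closed fingers standing between the knob (about (510,245)) and the slide. Next I'll compute the arc.

```bash
python3 - <<'E'
from h import *
from fit import W,p as P
S=cam("side");S["camera_from_world"]=np.array(S["camera_from_world"])
for z in(46,58,68): print(z,(proj(S,W(P,(-89,68.6,z)))[0]-[190,120])*3+[390,0])
r=8.5
for a in list(range(88,-1,-8)):
    A=np.radians(a);n=np.array([np.cos(A),np.sin(A)]);K=np.array([-10,100])+75*np.array([-n[1],n[0]])
    ex=np.interp(a,[60,88],[11,4]);ey=np.interp(a,[0,30],[6,14.5])
    out=K-r*n-[11 if a<60 else ex,14.5 if a>30 else ey]
    if a>60: out[1]=K[1]-r-14.5
    if a<30: out[0]=K[0]-r-11
    print(a,np.round(out,1))
E
```

```text
pose [6.11828341e+02 2.58648743e+01 2.10241069e-01] res [ 1.   0.2  1.9  0.2  0.2 -0.3  0.2 -1.3 -1.6 -0.4 -1.  -2.1 -0.1 -0.4]
knob top (array([508.49307543, 108.79623476,  79.31808309]), [np.float64(1.2216439568977848), np.float64(1.2216439568977775)]) [-83.75247238 102.67088643  79.31808309]
[507.4381406  109.31555307  80.        ] [-84.67579874 103.39893002  80.        ]
pivot [581.17896749 121.57598096  62.        ] [[244.32422858 220.62205831]] (245.18518518518516, 221.11111111111111)
plate top [488.85341002  23.06400771  80.        ] [-120.8516291    22.92514182   80.        ]
plate top [498.57798142 -28.61865836  80.        ] [-122.12713508  -29.64898057   80.        ]
carriage rear-left (array([489.99699923,  50.46568333,  26.72192601]), [np.float64(2.9152858548854264), np.float64(2.9152858548854077)]) [-114.01461003   49.48478778   26.72192601]
cam rear top [-83.58324615  27.74804592  96.        ]
cam rear top [-86.74880177 -17.99550004  96.        ]
dropper_bottle [671.29552797 254.49800489   0.        ] [105.8725013  211.18822941   0.        ]
petri_dish [725.26285049 -82.19348046   0.        ] [  88.38544345 -129.35226894    0.        ]
lens_cap [632.53980583 -98.14903763   0.        ] [  -5.6257541 -125.6055972    0.       ]Traceback (most recent call last):
  File "<stdin>", line 2, in <module>
  File "fit.py", line 25, in <module>
    bt=manip.spot_in("side",l)[0]["bbox"];X=atz(S,(bt[0]+bt[2]/2,bt[1]+bt[3]*.8),0);print(l,X,loc(X))
       ~~~~~~~~~~~~~~~~~~~~~~~^^^
IndexError: list index out of range
```

```bash
sed -i '/^for l in\["drop/,$d' fit.py; python3 - <<'E' | tail -15
from h import *
from fit import W,p as P
S=cam("side");S["camera_from_world"]=np.array(S["camera_from_world"])
for z in(46,58,68): print(z,(proj(S,W(P,(-89,68.6,z)))[0]-[190,120])*3+[390,0])
r=8.5
for a in list(range(88,-1,-8)):
    A=np.radians(a);n=np.array([np.cos(A),np.sin(A)]);K=np.array([-10,100])+75*np.array([-n[1],n[0]])
    ex=np.interp(a,[60,88],[11,4]);ey=np.interp(a,[0,30],[6,14.5])
    out=K-r*n-[11 if a<60 else ex,14.5 if a>30 else ey]
    if a>60: out[1]=K[1]-r-14.5
    if a<30: out[0]=K[0]-r-11
    print(a,np.round(out,1))
E
```

```text
46 [546.96103061 288.88301065]
58 [545.6496961  274.63462367]
68 [544.54005447 262.59309328]
88 [-89.3  79.6]
80 [-91.3  90. ]
72 [-92.  100.2]
64 [-91.1 109.9]
56 [-87.9 120.4]
48 [-82.4 129.4]
40 [-75.7 137.5]
32 [-68.  144.6]
24 [-60.  152.3]
16 [-50.2 159.2]
8 [-39.9 164.8]
0 [-29.5 169. ]
```

```bash
python3 -m pendant '[[[0.001,0.013,0],0],[[0.003,0.0235,0],0],[[0.0035,0.0335,0],0],[[0.0025,0.0435,0],0],[[-0.0005,0.0535,0],0]]' >/dev/null; python3 st.py
python3 - <<'E'
from h import *
o=[]
for n,(x,y,w,h) in {"top":(200,170,130,150),"side":(190,120,130,150)}.items():
    im=cv2.cvtColor(cam(n)["image"],cv2.COLOR_RGB2BGR)[y:y+h,x:x+w]
    o.append(cv2.resize(im,None,fx=3,fy=3,interpolation=cv2.INTER_CUBIC))
cv2.imwrite("pics/a2.png",np.hstack(o))
E
```

```text
t 5.275 stand [-88.6 122.4  83.1] tool y deg 102.11869133058102 F [-1.6 -4.5 -0.8] w 0.28178927448089314
```

View pics/a2.png

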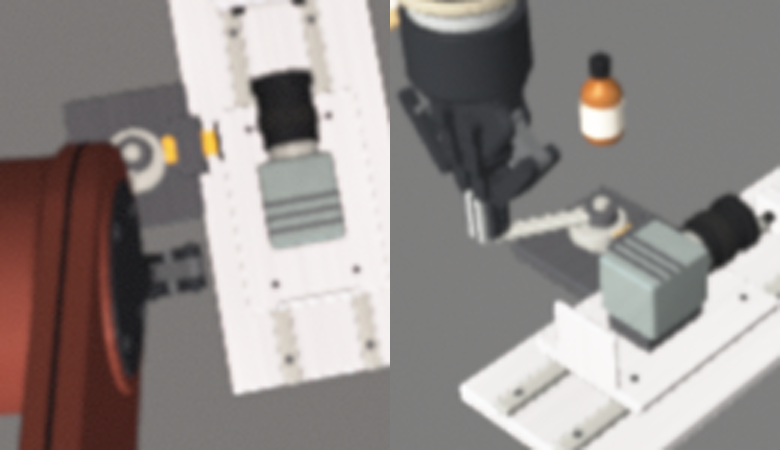

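The side view shows the lever swinging out ahead of the finger, with the knob behind the fingertips near (480,225). I'll carry on along the arc.

```bash
python3 -m pendant '[[[-0.006,0.0095,0],0],[[-0.013,0.0175,0],0],[[-0.0205,0.0245,0],0],[[-0.0285,0.0325,0],0],[[-0.0385,0.039,0],0]]' >/dev/null; python3 st.py
python3 -m pendant '[[[-0.005,0.003,0],0],[[-0.01,0.006,0],0],[[-0.015,0.008,0],0],[[-0.0205,0.010,0],0],[[-0.0205,0.010,0],0]]' >/dev/null; python3 st.py
```

```text
t 6.0 stand [-51.1 161.7  82.3] tool y deg 102.11619944220921 F [-4.5 -2.8  0.6] w -0.24058394727243665
t 6.625 stand [-29.3 170.8  82.7] tool y deg 102.07671470529084 F [-2.7 -1.8 -1.3] w 0.14296847127989742
```

Now I'll push on in small steps to find the end of the swing.

```bash
python3 -m pendant '[[[-0.001,0,0],0],[[-0.002,0,0],0],[[-0.003,0,0],0],[[-0.004,0,0],0],[[-0.004,0,0],0]]' >/dev/null; python3 st.py
python3 -m pendant '[[[-0.001,0,0],0],[[-0.002,0,0],0],[[-0.003,0,0],0],[[-0.003,0,0],0],[[-0.003,0,0],0]]' >/dev/null; python3 st.py
```

```text
t 7.25 stand [-26.9 171.   82.6] tool y deg 102.10281894416067 F [-8.9 -1.6  1. ] w 0.12977105171461467
t 7.875 stand [-26.4 171.1  82.3] tool y deg 102.12670433660482 F [-18.3  -3.1   9.1] w 0.25457053865337465
```

That was the end stop: force rose to 18 N with no further motion. I'll back off, lift, and take a look.

```bash
python3 -m pendant '[[[0.02,0,0],0],[[0.04,0,0],0],[[0.05,0,-0.04],0],[[0.06,0,-0.08],0],[[0.08,-0.04,-0.1],0]]' >/dev/null
python3 -m pendant '[[[0.02,-0.04,0],0],[[0.04,-0.08,0],0],[[0.06,-0.11,0],0],[[0.065,-0.129,0],0],[[0.065,-0.129,0],0]]' >/dev/null; python3 st.py
python3 - <<'E'
from h import *
o=[]
for n,(x,y,w,h) in {"top":(200,150,130,150),"side":(190,120,130,150)}.items():
    im=cv2.cvtColor(cam(n)["image"],cv2.COLOR_RGB2BGR)[y:y+h,x:x+w]
    o.append(cv2.resize(im,None,fx=3,fy=3,interpolation=cv2.INTER_CUBIC))
cv2.imwrite("pics/a3.png",np.hstack(o))
E
```

```text
t 9.125 stand [-165.8    0.8  184.5] tool y deg 101.95212959196702 F [0.2 0.4 0.2] w 0.07571133452200068
```

View pics/a3.png

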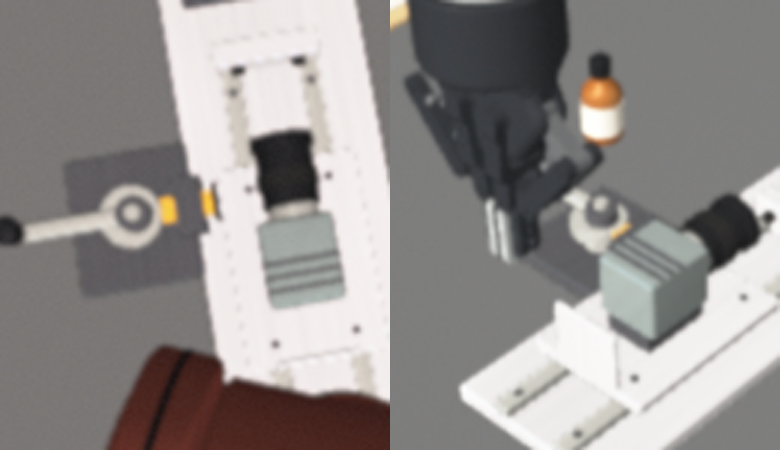

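The lever now stands square out: knob at (10,230), lever horizontal to the pivot at (130,212). Next I'll descend behind the plate.

```bash
python3 -m pendant '[[[0,0,0.04],0],[[0,0,0.08],0],[[0,0,0.11],0],[[0,0,0.11],0],[[0,0,0.11],0]]' >/dev/null; python3 st.py
python3 -m pendant '[[[-0.01,0,0],0],[[-0.02,0,0],0],[[-0.028,0,0],0],[[-0.036,0,0],0],[[-0.044,0,0],0]]' >/dev/null; python3 st.py
```

```text
t 9.85 stand [-165.7    2.1   74.5] tool y deg 102.1453577531839 F [0.7 0.7 1.1] w -0.22214456273519642
t 10.475 stand [-122.8    1.9   73.1] tool y deg 102.09803595142445 F [-2.7 -0.8  0.7] w -0.23013602104270295
```

```bash
python3 -m pendant '[[[-0.008,0,0],0],[[-0.016,0,0],0],[[-0.024,0,0],0],[[-0.032,0,0],0],[[-0.04,0,0],0]]' >/dev/null; python3 st.py
python3 -m pendant '[[[-0.006,0,0],0],[[-0.012,0,0],0],[[-0.017,0,0],0],[[-0.021,0,0],0],[[-0.025,0,0],0]]' >/dev/null; python3 st.py
```

```text
t 11.1 stand [-82.5   1.9  73.1] tool y deg 102.0879933267385 F [-2.1 -1.4 -0.6] w -0.08635245435128464
t 11.725 stand [-68.8   2.5  71.2] tool y deg 102.1804594125171 F [-52.5  -4.7  32.9] w 0.12183573234618698
```

```bash
python3 -m pendant '[[[-0.001,0,0],0],[[-0.002,0,0],0],[[-0.003,0,0],0],[[-0.004,0,0],0],[[-0.004,0,0],0]]' >/dev/null; python3 st.py
```

```text
t 12.35 stand [-68.7   2.6  71. ] tool y deg 102.18393715492356 F [-60.8  -4.5  41.9] w 0.0298964405118559
```

```bash
python3 -m pendant '[[[0.005,0,0],0],[[0.01,0,0],0],[[0.013,0,0],0],[[0.013,0,0],0],[[0.013,0,0],0]]' >/dev/null; python3 st.py
python3 - <<'E'
from h import *
o=[]
for n,(x,y,w,h) in {"top":(220,120,130,150),"side":(220,120,130,150)}.items():
    im=cv2.cvtColor(cam(n)["image"],cv2.COLOR_RGB2BGR)[y:y+h,x:x+w]
    o.append(cv2.resize(im,None,fx=3,fy=3,interpolation=cv2.INTER_CUBIC))
cv2.imwrite("pics/a4.png",np.hstack(o))
E
```

```text
t 12.975 stand [-69.1   2.6  71.9] tool y deg 102.10416505518285 F [-8.7 -1.8 -0.8] w 0.2970170888585688
```

View pics/a4.png

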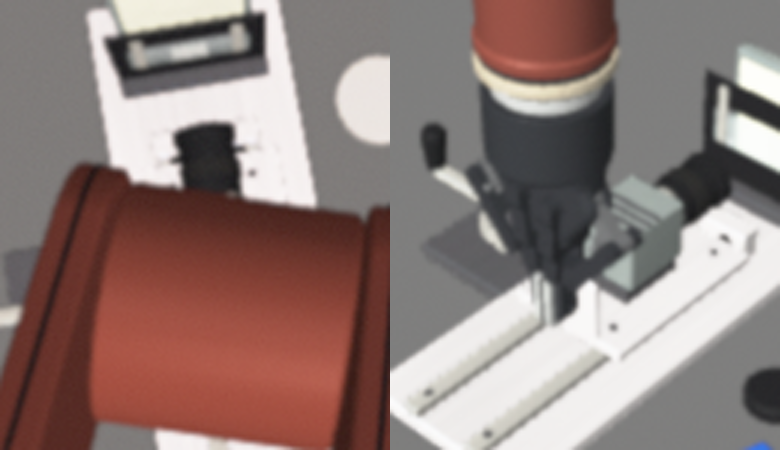

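```bash
python3 -m pendant '[[[0.03,0,0],0],[[0.06,0,0],0],[[0.08,0,-0.04],0],[[0.1,0,-0.08],0],[[0.13,0,-0.11],0]]' >/dev/null; python3 st.py
python3 - <<'E' | tail -6
from h import *
from fit import *
for n,q in[("stop rear edge",(275,222)),("stop rear r",(368,212)),("carr front0",(258,318)),("carr front r0",(395,297)),("carr rear0",(310,492)),("carr rear r0",(405,478))]:
    print(n,loc(atz(T,t(*q),38)))
o=[]
for n,(x,y,w,h) in {"top":(220,120,130,150),"side":(220,120,130,150)}.items():
    im=cv2.cvtColor(cam(n)["image"],cv2.COLOR_RGB2BGR)[y:y+h,x:x+w]
    o.append(cv2.resize(im,None,fx=3,fy=3,interpolation=cv2.INTER_CUBIC))
cv2.imwrite("pics/a5.png",np.hstack(o))
E
```

```text
t 13.7 stand [-195.4    1.5  186.2] tool y deg 102.11861192844242 F [-0.2 -0.7  0.1] w -0.06682183526928061
stop rear edge [77.57265766 35.71538497 38.        ]
stop rear r [ 72.95070296 -31.90465557  38.        ]
carr front0 [10.48196939 59.27143526 38.        ]
carr front r0 [  7.92632539 -39.86358268  38.        ]
carr rear0 [-117.31782706   43.77450094   38.        ]
carr rear r0 [-119.90763526  -23.40284469   38.        ]
```

View pics/a5.png

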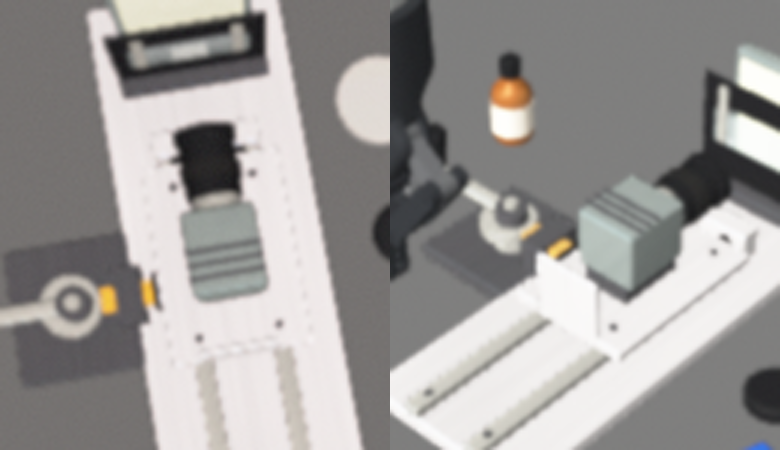

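The carriage front now meets the stop block (top crop, around (210,150)), which matches the 66 mm gap measured at the start. The lever is still out. Next I'll move to the knob's front side.

```bash
python3 -m pendant '[[[-0.044,0.036,0],0],[[-0.088,0.072,0],0],[[-0.132,0.108,0],0],[[-0.176,0.144,0],0],[[-0.22,0.18,0],0]]' >/dev/null; python3 st.py
python3 -m pendant '[[[0,0,0.03],0],[[0,0,0.06],0],[[0,0,0.09],0],[[0,0,0.103],0],[[0,0,0.103],0]]' >/dev/null; python3 st.py
python3 - <<'E'
import numpy as np
for a in range(0,98,8):
    A=np.radians(a);n=np.array([np.cos(A),np.sin(A)]);K=np.array([-10,100])+75*np.array([-n[1],n[0]])
    ex=np.interp(a,[60,88],[11,4]);ey=np.interp(a,[0,30],[6,14.5])
    o=K+8.5*n+[ex,ey]
    if a>60:o[1]=K[1]+23
    if a<30:o[0]=K[0]+19.5
    print(a,np.round(o,1))
E
```

```text
t 14.525 stand [ 24.6 184.1 180.8] tool y deg 102.11796848698388 F [ 0.8 -0.3  0. ] w 0.07851227334228388
t 15.15 stand [ 22.2 182.3  78.2] tool y deg 102.09722630776943 F [-1.   0.7  0.6] w 0.22974388332231657
0 [  9.5 181. ]
8 [ -0.9 183.7]
16 [-11.2 185. ]
24 [-21.  184.8]
32 [-31.5 182.6]
40 [-40.7 177.4]
48 [-49. 171.]
56 [-56.4 163.5]
64 [-63.7 155.9]
72 [-70.7 146.2]
80 [-76.4 136. ]
88 [-80.7 125.6]
96 [-81.5 115.2]
```

```bash
python3 -m pendant '[[[0.0135,-0.001,0],0],[[0.024,0.0015,0],0],[[0.034,0.003,0],0],[[0.044,0.003,0],0],[[0.0545,0.0005,0],0]]' >/dev/null; python3 st.py
python3 -m pendant '[[[0.009,-0.005,0],0],[[0.0175,-0.0115,0],0],[[0.025,-0.019,0],0],[[0.032,-0.0265,0],0],[[0.039,-0.0365,0],0]]' >/dev/null; python3 st.py
```

```text
t 15.775 stand [-30.2 182.7  82.1] tool y deg 102.10893311337372 F [ 6.6 -2.2  2.6] w -0.03226780651065185
t 16.4 stand [-67.7 145.9  82.2] tool y deg 102.10170769236537 F [13.9  1.9 -3.2] w 0.21764316504384448
```

```bash
python3 - <<'E'
from h import *
o=[]
for n,(x,y,w,h) in {"top":(200,150,130,150),"side":(190,120,130,150)}.items():
    im=cv2.cvtColor(cam(n)["image"],cv2.COLOR_RGB2BGR)[y:y+h,x:x+w]
    o.append(cv2.resize(im,None,fx=3,fy=3,interpolation=cv2.INTER_CUBIC))
cv2.imwrite("pics/a6.png",np.hstack(o))
E
python3 st.py
```

```text
t 16.5 stand [-69.7 145.9  81.7] tool y deg 102.04329497447274 F [3.8 2.  1.6] w -0.09524008441525145
```

View pics/a6.png

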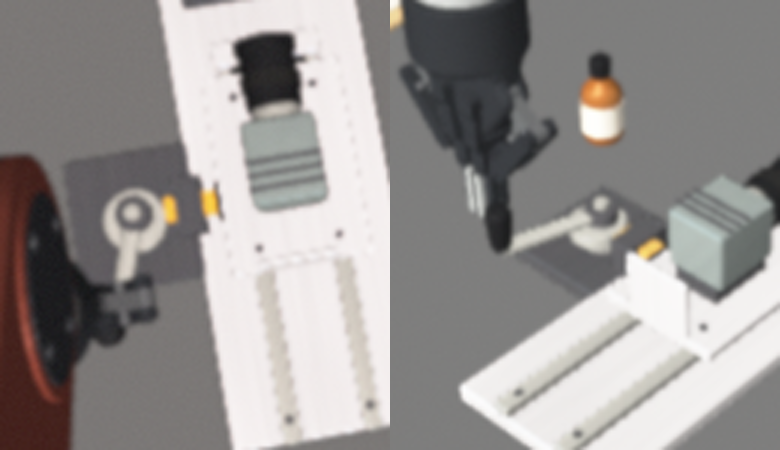

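The lever is about 70° round and the knob leads the finger, so the force spike was transient. I'll continue into the bite.

```bash
python3 -m pendant '[[[0.0045,-0.008,0],0],[[0.0065,-0.013,0],0],[[0.0085,-0.018,0],0],[[0.0085,-0.022,0],0],[[0.0085,-0.025,0],0]]' >/dev/null; python3 st.py
python3 -m pendant '[[[0,-0.001,0],0],[[0,-0.002,0],0],[[0,-0.003,0],0],[[0,-0.004,0],0],[[0,-0.004,0],0]]' >/dev/null; python3 st.py
```

```text
t 17.125 stand [-78.7 124.7  81.5] tool y deg 102.03772938441574 F [ 2.5 18.3  6.5] w 0.03742978683030325
t 17.75 stand [-79.1 118.5  81.1] tool y deg 102.07906145286559 F [1.1 7.1 4.1] w 0.10438723387778558
```

```bash
python3 -m pendant '[[[0,-0.001,0],0],[[0,-0.002,0],0],[[0,-0.003,0],0],[[0,-0.003,0],0],[[0,-0.003,0],0]]' >/dev/null; python3 st.py
python3 -m pendant '[[[0,-0.001,0],0],[[0,-0.002,0],0],[[0,-0.003,0],0],[[0,-0.003,0],0],[[0,-0.003,0],0]]' >/dev/null; python3 st.py
```

```text
t 18.375 stand [-79.2 116.8  81. ] tool y deg 102.07239646734685 F [ 2.2 11.2  3.9] w -0.15101249618019935
t 19.0 stand [-79.3 116.2  81. ] tool y deg 102.06014705941182 F [ 2.3 22.7  5. ] w 0.4012521885508942
```

The other end stop is reached, at 22 N. I'll retreat in +y, lift and look.

```bash
python3 -m pendant '[[[0,0.02,0],0],[[0,0.04,0],0],[[0,0.06,-0.04],0],[[0,0.1,-0.09],0],[[0,0.15,-0.12],0]]' >/dev/null
python3 -m pendant '[[[0,0.06,0],0],[[0,0.11,0],0],[[0,0.15,0],0],[[0,0.15,0],0],[[0,0.15,0],0]]' >/dev/null; python3 st.py
python3 - <<'E'
from h import *
o=[]
for n,(x,y,w,h) in {"top":(170,90,260,200),"side":(190,120,260,200)}.items():
    im=cv2.cvtColor(cam(n)["image"],cv2.COLOR_RGB2BGR)[y:y+h,x:x+w]
    o.append(cv2.resize(im,None,fx=1.5,fy=1.5,interpolation=cv2.INTER_CUBIC))
cv2.imwrite("pics/a7.png",np.hstack(o))
E
```

```text
t 20.25 stand [-80.1 410.2 199.7] tool y deg 102.11910323906095 F [0.7 0.8 0.7] w 0.0541437813413938
```

View pics/a7.png

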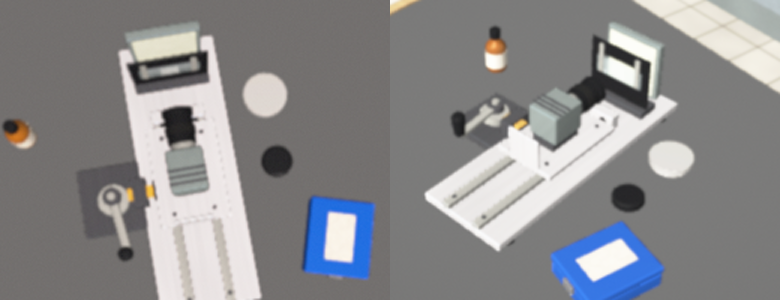

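The lever is fully in (knob at (125,252)), the slide is against its stop, and the loose things haven't moved.

```bash
python3 -c "
from cell import manip
print(manip.job_done())"
```

```text
the job is handed in; nothing more can be done
None
```

The job is handed in at about 20 s: I swung the lock out to its end stop, pushed the slide forward against its stop by the rear plate (the push peaked near 60 N at the stop, higher than I meant), and swung the lever back in to its other end stop, so the slide should be firmly locked; the last picture shows the loose things where they were.

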